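Clip the blue shelf onto the counter rack

ROBOT

A 6-joint arm with a two-finger parallel gripper is mounted at the origin on a cart in front of the work surface, level with it; the furniture and walls round the work are solid. World frame = base frame: x ahead of the robot, y to its left, z up, the work surface at z = 0. Lengths are in mm, angles in rad, forces in N, time in s.
With the tool pointing down it reaches from about 350 to 975 mm from the base axis. Payload 7.1 kg.
Tool frame: the origin (TCP) lies at the very end of the fingers, on their centre line; the grasp point (between the pads) lies 19 mm behind it; z points along the fingers, y is the line along which they close (so a half turn about z gives the same grasp; the last joint's range is limited). The gripper opens to 88 mm and grips with 3 to 60 N. Pads are 20 mm wide; open, the fingers measure 115 mm over their backs; the gripper's body (75 mm by 178 mm) begins 61 mm behind the grasp point.
Start: joints at [-1.365, 0.423, 1.63, -0, 1.089, -0.019], TCP at [139.339, -609.253, 222.675] pointing down, gripper open.
Joint ranges: [-3, 3], [-0.9, 2.11], [0.09, 2.58], [-1.31, 4.45], [0.11, 2.69], [-2.54, 2.54]. Speed limits (rad/s): [2.39, 2.39, 3.01, 3.14, 3.14, 3.14].

INTERFACE

Orientations are given as a rotation vector (axis times angle).
In Python, from station import state, capture, camera_params, sign_off gives the robot as it stands.
- The arm moves only by the tool send_rows, never from a script. Its argument "plan" is one flat list of numbers, 7 for each row, row after row: the shift along the tool's x, y, z as a fraction of full scale, then the turn, a rotation vector about the tool's x, y, z as a fraction of full scale, then the closure, from 0 (fully open) to 1 (shut). A call has 1 to 5 rows; each row shifts and turns the commanded pose from where the row before left it, along the tool's axes as they then stand; what a row does not reach is not made up. Full scale, the value 1, is 60 cm for a shift and 90 degrees for a turn. A row lasts 1/8 s, in which the tool goes at most 62.5 mm and 10.7 degrees, less where a joint would pass 70% of its speed; a pose out of reach is approached as far as the arm can. A call with a number of a shift or a turn outside -1 to 1 is refused whole. A call with a gripper value outside its range is refused whole. The fingers move at their own pace and stop on an object; the grip force is fixed at half the most. Time passes only in rows, so rows that do not move let the fingers close. It gives the time, the measured TCP pose, the force, the opening and the grip force at its end, in the units of the state.
- state(): the state, without advancing time (a new reading comes with each control period).
- capture(name): name is "side" or "top"; returns the picture (420x560x3 uint8, red, green, blue); there is no depth.
- camera_params(name): a dict with "intrinsics" (3x3 intrinsics, pixels), "rvec" (rotation vector, rad) and "tvec" (3), from world to camera coordinates, as OpenCV has them. Camera axes: x right, y down, z forward; pixel columns grow to the right and rows downward; lengths in mm; the calibration is good to about 2 mm. A picture is of the moment at which its call begins. camera_params takes no time and is no camera call.
- sign_off(): hands the job in; it is judged then, once.
The state is a dict: "clock": time; "joint_positions": joint angles; "dq": joint speeds; "tau": joint torques, N m; "eef_pos": TCP position; "orientation": TCP orientation; "force": force on the tool from outside, world axes, zero at the start; "ft_torque": the same for the moment, N m; "width": finger opening in mm; "grip_force": force on a finger pad.
Only numpy, scipy, OpenCV 4.12 (cv2) and the standard library are available. Lean on these libraries where they do the work, as an engineer would, in place of code of your own. Each camera call takes 0.05 s, during which the arm holds its last target. There are 200 camera calls.

TASK

Hang the small blue shelf on the slotted steel upright: put its two claws through the two slots and, with the gripper, press it down (do not drop it in) until it snaps past the spring roller and sits fully home. Then let go of it, and leave the white shelf where it stands.

Things in the scene. Friction and masses are not known exactly. Their poses are not given: they have to be found in the camera images.
- blue_grip (a point): Centre of the wooden grip (60 x 16 x 28 mm; x, y, z) on the divider of the blue clip-on shelf: floor 100 x 120 mm with 12 mm rim, back plate 64 mm high at the rear (+x), 0.16 kg. This point is 70 mm above the shelf's underside, 40 mm in front of its rear face, mid-width. x points from open front to rear, y left, z up. It starts flat on the worktop.
- blue_claws (a point): Point on the blue shelf's rear face midway between its two claws, at their tongues' undersides: 40 mm in +x and 20 mm down from blue_grip, same axes. Claws: at y = +-34 mm, 14 mm wide; tongue 6 mm thick, its tip hangs 21 mm below this point and reaches 16 mm behind the rear face. Gap from rear face to tip: 10 mm at the lower end, 5.5 mm at the top.
- rack_slots (a point): Front face of the fixed upright (panel 4 mm thick, 120 mm wide, 192 mm high; foot 8 mm high, 60 mm to the front), midway between its slots at their lower edges, 140 mm up; x into panel, z up. Slots: y = +-34 mm, 30 wide, 42 high. Enter with blue_claws 23 to 34 mm above, 0 to 4 mm short of the face; roller stops it 12 mm high; 15 to 20 N more locks it; home: blue_claws is here, axes parallel.
- white_grip (a point): Centre of the wooden grip of the white clip-on shelf, which has the same shape and size as the blue one; it is not to be used and stays where it stands.

How it is judged (in metres and radians):
On the way:
1. the gripper's fingers bring the blue shelf down to its seat (it is not just dropped in) (z of blue_claws in the frame of rack_slots between -0.006 and 0.006 m and horizontal distance between blue_claws and rack_slots below 0.018 m and contact force between blue and the fingers above 1 N), for 0.05 s.
At the end, for the whole second after the job is handed in: The blue shelf is hooked in both slots and locked below the roller: its claw point within 6 mm in height, 10 mm in x and 15 mm in y of the slot point, level and square to the panel within 0.2 rad, at rest; the white shelf has moved less than 40 mm (z of blue_claws in the frame of rack_slots between -0.006 and 0.006 m and x of blue_claws in the frame of rack_slots between -0.01 and 0.01 m and y of blue_claws in the frame of rack_slots between -0.015 and 0.015 m and angle between the x axis of blue_claws and the x axis of rack_slots, either way round below 0.2 rad and angle between blue_claws's own z axis and vertical below 0.2 rad and linear speed of blue below 0.03 m/s and distance of white_grip from where it was at the start of the episode below 0.04 m); the robot touches nothing.
It also fails if it takes over 42 s, if anything falls off the work surface, if the arm or the gripper's body presses on something with over 40 N, if the wrist force passes 120 N, or if a joint passes its speed limit or range.

## Working session

There is one attempt and no reset: what is moved stays moved. The work goes in short steps, Python scripts to look and compute and a tool call to move; the robot and the scene stay as the last step left them, time stands still between calls to the robot, and variables do not carry over. Pictures are saved under pics/ and viewed, at most 10 in all, crops included, and the job is handed in when it is done.

Besides the shell and the picture viewer there is one more tool, called as name(argument=value, ...), one argument or row to a line, values as JSON. send_rows: Moves the arm, as the interface text tells. Shift numbers are shares of 60 cm and turn numbers shares of 90 degrees, none past 1 either way. Its arguments: {"type":"object","properties":{"plan":{"type":"array","items":{"type":"number"}}},"required":["plan"]}

```bash
mkdir -p pics; ls
python3 - <<'E'
from station import *
import cv2,numpy as np
for n in("side","top"):
    cv2.imwrite(f"pics/{n}0.png",capture(n)[:,:,::-1]); p=camera_params(n); R=cv2.Rodrigues(np.array(p["rvec"],float))[0]
    print(n,p["intrinsics"],(-R.T@np.array(p["tvec"]).ravel()).round(),R.round(2))
print(state())
E
```

```text
pics
side [[521.23664796   0.         275.62886989]
 [  0.         521.23664796 213.57198159]
 [  0.           0.           1.        ]] [  569. -1190.   730.] [[ 1.    0.08  0.02]
 [ 0.06 -0.44 -0.9 ]
 [-0.06  0.89 -0.44]]
top [[518.35176483   0.         283.48115013]
 [  0.         518.35176483 210.34902062]
 [  0.           0.           1.        ]] [ 437.   -2. 1286.] [[ 0.   -1.    0.01]
 [-1.   -0.   -0.05]
 [ 0.05 -0.01 -1.  ]]
{'clock': 0.1, 'joint_positions': array([-1.36498973e+00,  4.23739934e-01,  1.63056204e+00, -1.54070396e-05,
        1.08859254e+00, -1.89865336e-02]), 'dq': array([-0.00032791, -0.00182818, -0.00252736,  0.00039924,  0.00075847,
       -0.00038993]), 'tau': array([ 2.40363324e-04, -5.45614100e+01, -2.74324983e+01,  6.46073604e-02,
        1.88688742e-02, -2.79903793e-05]), 'eef_pos': array([ 139.24832056, -608.80732746,  222.01496414]), 'orientation': array([-3.12048167e+00, -3.52227151e-01,  2.11995825e-04]), 'force': array([-0.00972398,  0.12778617,  0.80928344]), 'ft_torque': array([ 0.01363727,  0.04215783, -0.01886612]), 'grip_force': 0.0, 'width': 87.89175159116903}
```

View pics/side0.png

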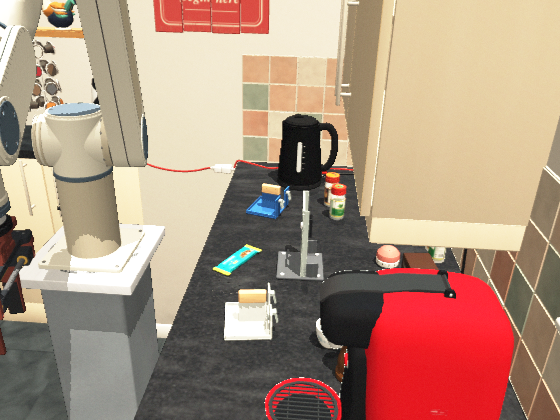

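View pics/top0.png

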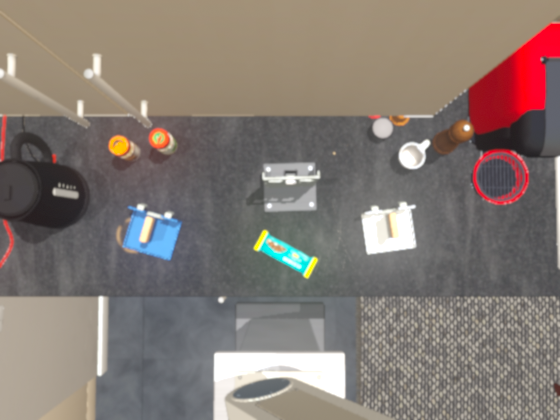

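The side view shows the blue shelf at about (270,203), the upright at (305,250) and the white shelf at (250,315). In the top view they are at (150,232), (290,180) and (388,230), with the kettle left of the blue shelf and the cabinet overhang above row 115. Next I take enlarged crops.

Run:
```python
import cv2,numpy as np
t=cv2.imread("pics/top0.png");s=cv2.imread("pics/side0.png")
f=lambda im,x,y,w,h,k:cv2.resize(im[y:y+h,x:x+w],None,fx=k,fy=k,interpolation=cv2.INTER_CUBIC)
a=np.hstack([f(t,110,195,80,75,5),f(t,250,150,80,75,5)])
cv2.imwrite("pics/c1.png",a)
b=np.hstack([f(s,235,175,66,50,6),f(s,265,185,66,100,6)[:300]*0+f(s,265,185,66,50,6)])
c=np.hstack([f(s,235,175,66,50,6),f(s,265,235,66,50,6)])
cv2.imwrite("pics/c2.png",np.vstack([b,c[:,:]])[:600])
```

```text
(no output)
```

View pics/c1.png

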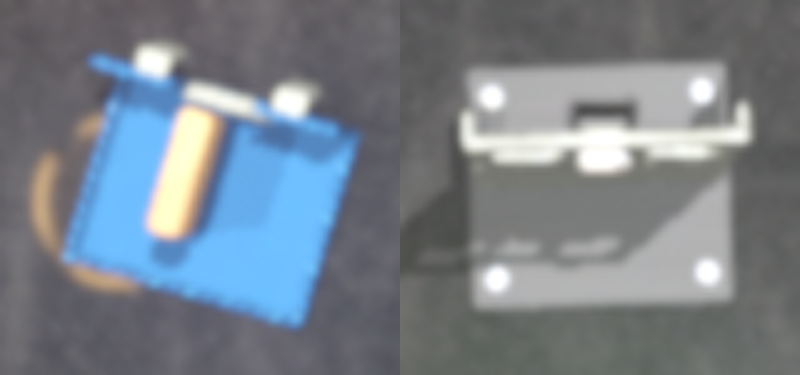

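View pics/c2.png

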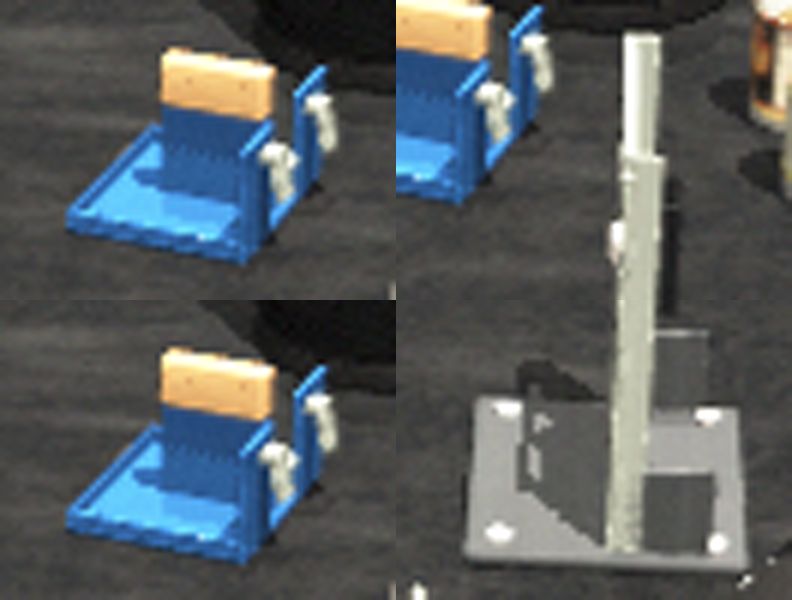

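The crops show the grip's top face from (180,105) to (185,240) in the top crop and the back plate top from (92,58) to (358,132). The upright's top edge runs from (465,140) to (748,135), and its foot corners are also visible.

```bash
cat > h.py <<'E'
import numpy as np,cv2
from station import *
def ray(n,u,v,z):
    p=camera_params(n);K=np.array(p["intrinsics"]);R=cv2.Rodrigues(np.array(p["rvec"],float))[0];c=-R.T@np.array(p["tvec"],float).ravel()
    d=R.T@np.linalg.inv(K)@[u,v,1];return c+d*(z-c[2])/d[2]
E
python3 - <<'E'
from h import *
B=lambda x,y,z:ray("top",110+(x-2)/5,195+(y-2)/5,z)[:2]
U=lambda x,y,z:ray("top",250+(x-402)/5,150+(y-2)/5,z)[:2]
S=lambda x,y,z:ray("side",235+(x-2.5)/6,175+(y-2.5)/6,z)[:2]
ang=lambda d:np.degrees(np.arctan2(d[1],d[0]))
g=[B(180,105,84),B(220,112,84),B(186,240,84),B(150,232,84)]
print("grip",np.mean(g,0),ang(g[0]-g[3]),ang(g[1]-g[2]))
p=B(92,58,64),B(358,132,64); print("plate",p,np.linalg.norm(p[0]-p[1]),ang(p[0]-p[1])-90)
f=B(65,260,12),B(300,325,12); print("front",f,np.linalg.norm(f[0]-f[1]),ang(f[0]-f[1])-90)
print("side grip front bottom edge z56",S(162,105,56),"rear",S(274,120,56), "tops 84", S(162,50,84),S(274,68,84))
for z in(192,200):
  a=U(465,135,z),U(748,130,z);print("top",z,a,np.linalg.norm(a[0]-a[1]),ang(a[0]-a[1])-90)
q=[U(475,310,8),U(735,298,8),U(725,65,8),U(468,72,8)];print("foot",q,ang(q[0]-q[1])-90,ang(q[3]-q[0]),ang(q[2]-q[1]))
# hsv-based refined grip
t=cv2.imread("pics/top0.png");m=cv2.inRange(cv2.cvtColor(t,cv2.COLOR_BGR2HSV),(5,60,150),(25,255,255));m2=np.zeros_like(m);m2[208:248,130:165]=m[208:248,130:165]
c=max(cv2.findContours(m2,0,1)[0],key=cv2.contourArea);r=cv2.minAreaRect(c);print(r,ray("top",*r[0],84))
E
```

```text
grip [451.76313908 307.8620312 ] -12.457084449064368 -14.091949723418198
plate (array([505.74377255, 357.13677516]), array([471.07429641, 231.44650487])) 130.38411184688454 -15.42059315048104
front (array([409.57080767, 384.01324189]), array([378.01175843, 268.67729559])) 119.57572537376137 -15.30309878634398
side grip front bottom edge z56 [422.85375214 312.08869401] rear [482.96486075 300.51627686] tops 84 [421.70722328 320.2556275 ] [481.95075057 304.17278363]
top 192 (array([561.95067944,  35.64435388]), array([564.36509913, -84.40678877])) 120.07541911034504 1.1521540631736826
top 200 (array([561.03559688,  35.3660069 ]), array([563.43236691, -83.80754916])) 119.197655048912 1.1521540631737395
foot [array([496.23484512,  36.79285756]), array([502.42242353, -91.6231886 ]), array([618.19313681, -86.82503503]), array([614.38050907,  40.6738533 ])] 2.7585972120300823 1.88144649512858 2.373283326416239
((148.07357788085938, 229.6047821044922), (5.28000020980835, 25.279998779296875), 16.26020622253418) [450.45003013 303.98378035  84.        ]
```

```bash
cat >> h.py <<'E'
from scipy.spatial.transform import Rotation as Ro
def down(yaw):  # tool x at world yaw (deg), z down
    return Ro.from_euler('z',yaw,degrees=True)*Ro.from_euler('x',180,degrees=True)
def plan(p,yaw,n,sgn=0,start=None):
    s=state();P=np.array(s['eef_pos']);R=Ro.from_rotvec(s['orientation'])
    if start: P=np.array(start[:3],float);R=down(start[3])
    y0=np.degrees(np.arctan2(R.as_matrix()[1,0],R.as_matrix()[0,0]));dy=(yaw-y0+180)%360-180
    for i in range(n):
        T=P+(np.array(p)-P)/(n-i); G=down(y0+dy*(i+1)/n)
        d=(R.inv().apply(T-P)/600).round(3);r=((R.inv()*G).as_rotvec()/(np.pi/2)).round(3)
        print(*d,*r,sep=",");P=P+R.apply(d*600);R=R*Ro.from_rotvec(r*np.pi/2)
    print(P,"dy",dy)
E
python3 - <<'E'
from h import *
for z in(350,400,450,500,550,600,650):print(z,ray("side",370,238,z)[:2],ray("top",435,115,z)[:2])
print("kettle",ray("top",90,195,150))
plan([330,-350,300],60,5)
plan([430,0,300],110,6,start=[330,-350,300,60])
plan([451,306,200],165,6,start=[430,0,300,110])
E
```

```text
350 [ 666.41845642 -490.97790305] [ 657.73747349 -284.55985566]
400 [ 653.5905591  -582.90481888] [ 645.93839799 -269.49499947]
450 [ 640.76266178 -674.83173471] [ 634.13932248 -254.43014328]
500 [ 627.93476447 -766.75865054] [ 622.34024698 -239.36528709]
550 [ 615.10686715 -858.68556637] [ 610.54117148 -224.3004309 ]
600 [ 602.27896983 -950.6124822 ] [ 598.74209597 -209.23557471]
650 [  589.45107251 -1042.53939803] [ 586.94302047 -194.17071852]
kettle [525.32643957 415.44327128 150.        ]
0.081,-0.07,-0.026,-0.001,-0.0,-0.105
0.092,-0.056,-0.026,0.0,-0.0,-0.104
0.099,-0.04,-0.026,0.0,-0.0,-0.105
0.105,-0.023,-0.026,0.0,0.0,-0.105
0.107,-0.005,-0.026,0.0,0.0,-0.105
[ 330.29249622 -350.00968142  300.05367137] dy 47.11989307344032
0.098,-0.025,-0.0,0.0,0.0,-0.093
0.101,-0.01,-0.0,-0.0,0.0,-0.092
0.101,0.005,-0.0,-0.0,0.0,-0.093
0.099,0.019,-0.0,-0.0,0.0,-0.092
0.095,0.033,-0.0,-0.0,0.0,-0.093
0.09,0.047,-0.0,-0.0,0.0,-0.093
[4.29774999e+02 5.57922357e-02 3.00000000e+02] dy 50.0
0.078,0.035,0.028,-0.0,0.0,-0.102
0.071,0.046,0.028,-0.0,0.0,-0.102
0.063,0.057,0.028,-0.0,0.0,-0.102
0.053,0.067,0.028,-0.0,0.0,-0.101
0.042,0.074,0.027,-0.0,0.0,-0.102
0.03,0.08,0.028,-0.0,0.0,-0.102
[450.71628855 305.90180106 199.8       ] dy 55.0
```

send_rows(
  plan=[0.081,-0.07,-0.026,0,0,-0.105,0,0.092,-0.056,-0.026,0,0,-0.104,0,0.093,-0.04,-0.026,0,0,-0.105,0,0.1,-0.023,-0.026,0,0,-0.105,0,0.1,-0.005,-0.026,0,0,-0.105,0],
)

```text
clock: 0.72
eef_pos: [318.0, -362.6, 298.9]
orientation: [-2.716, -1.578, -0.0]
force: [0.8, -0.6, 0.2]
width: 88.2
grip_force: 0.0
```

Run:
```python
from h import *
plan([430,0,300],110,6)
```

```text
0.103,-0.023,-0.0,-0.0,-0.0,-0.092
0.105,-0.008,-0.0,-0.0,-0.0,-0.092
0.105,0.008,-0.0,-0.0,-0.0,-0.092
0.103,0.022,-0.001,-0.0,-0.0,-0.092
0.099,0.037,-0.0,-0.0,-0.0,-0.092
0.092,0.051,-0.001,-0.0,-0.0,-0.092
[ 4.29766705e+02 -2.98357465e-02  3.00188022e+02] dy 49.67084370688136
```

Tracks well.

send_rows(
  plan=[0.1,-0.023,0,0,0,-0.092,0,0.1,-0.008,0,0,0,-0.092,0,0.1,0.008,0,0,0,-0.092,0,0.1,0.022,0,0,0,-0.092,0,0.097,0.037,0,0,0,-0.092,0],
)

```text
clock: 1.35
eef_pos: [409.2, -71.0, 298.7]
orientation: [1.983, 2.436, 0.0]
force: [0.2, -0.5, 1.1]
width: 87.7
grip_force: 0.0
```

Run:
```python
from h import *
plan([451,306,160],165,8)
```

```text
0.075,0.024,0.029,0.0,0.0,-0.088
0.071,0.035,0.029,0.0,0.0,-0.088
0.066,0.044,0.029,0.0,0.0,-0.088
0.059,0.053,0.029,0.0,0.0,-0.088
0.051,0.06,0.029,0.0,0.0,-0.088
0.042,0.067,0.029,0.0,0.0,-0.088
0.033,0.072,0.029,0.0,0.0,-0.087
0.023,0.075,0.028,-0.0,0.0,-0.088
[450.75824068 305.93789454 160.03030174] dy 63.301671576033726
```

send_rows(
  plan=[0.075,0.024,0.029,0,0,-0.088,0,0.071,0.035,0.029,0,0,-0.088,0,0.066,0.044,0.029,0,0,-0.088,0,0.059,0.053,0.029,0,0,-0.088,0,0.051,0.06,0.029,0,0,-0.088,0],
)

```text
clock: 1.98
eef_pos: [436.1, 164.3, 211.0]
orientation: [1.041, 2.964, -0.0]
force: [0.6, 0.2, 1.0]
width: 87.8
grip_force: 0.0
```

send_rows(
  plan=[0.042,0.067,0.029,0,0,-0.088,0,0.033,0.072,0.029,0,0,-0.087,0,0.023,0.075,0.028,0,0,-0.088,0,0,0,0,0,0,0,0],
)

```text
clock: 2.48
eef_pos: [451.6, 305.9, 158.4]
orientation: [-0.412, -3.113, 0.002]
force: [-0.3, -0.0, 0.3]
width: 88.1
grip_force: 0.0
```

Run:
```python
from h import *
plan([451,306,51],165,3)
f=lambda im,x,y,w,h,k:cv2.resize(im[y:y+h,x:x+w],None,fx=k,fy=k,interpolation=cv2.INTER_CUBIC)
t=capture("top")[:,:,::-1];s=capture("side")[:,:,::-1]
cv2.imwrite("pics/d.png",np.hstack([f(t,100,185,100,100,4),f(s,225,145,100,100,4)]))
```

```text
0.0,0.0,0.06,-0.001,-0.001,-0.0
0.0,-0.0,0.06,0.0,0.0,-0.001
0.001,-0.0,0.059,0.0,0.0,0.0
[450.96507043 306.03033349  51.01896703] dy 0.07603846620773425
```

View pics/d.png

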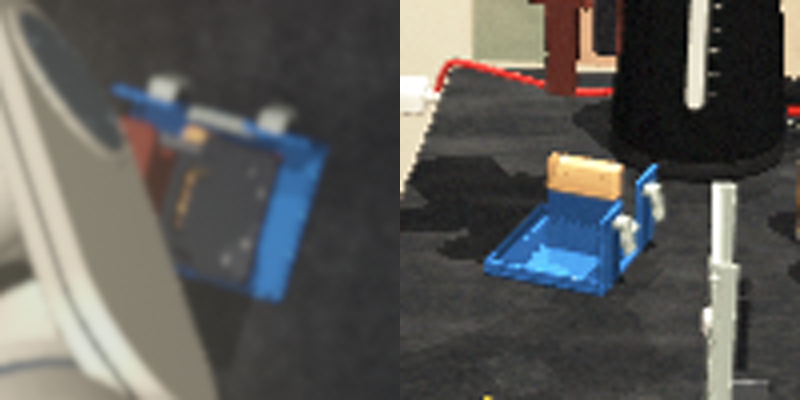

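The top view shows the gripper body covering the shelf, with the edges parallel. The side view shows the grip at (585,177) in the crop, with a red-brown finger at (560,50) above it. I check this by projection.

```bash
cat >> h.py <<'E'
def proj(n,P):
    p=camera_params(n);return cv2.projectPoints(np.array(P,float).reshape(-1,1,3),np.array(p["rvec"],float),np.array(p["tvec"],float),np.array(p["intrinsics"]),None)[0].reshape(-1,2)
E
python3 - <<'E'
from h import *
s=state();P=s['eef_pos'];R=Ro.from_rotvec(s['orientation'])
pts=[P+R.apply([0,y,0]) for y in(-51,51)]+[[451,306,56],[451,306,84]]
print((proj("side",pts)-[225,145])*4+[400,0])
E
```

```text
[[560.39470411  93.81682272]
 [606.45137669  50.09415127]
 [581.06418012 193.34047889]
 [581.72620905 160.69024095]]
```

send_rows(
  plan=[-0.002,0.006,0.06,0,0,0,0,0,0,0.06,0,0,0,0,0,0,0.059,0,0,0,0,0,0,0,0,0,0,1,0,0,0,0,0,0,1],
)

```text
clock: 3.2
eef_pos: [455.2, 306.6, 54.0]
orientation: [0.42, 3.112, 0.001]
force: [-0.5, 0.5, 0.8]
width: 71.3
grip_force: 0.0
```

send_rows(
  plan=[0,0,0,0,0,0,1,0,0,0,0,0,0,1,0,0,0,0,0,0,1,0,0,0,0,0,0,1],
)

```text
clock: 3.7
eef_pos: [454.4, 307.1, 52.8]
orientation: [0.418, 3.113, 0.0]
force: [0.6, 0.6, 0.3]
width: 31.5
grip_force: 0.0
```

send_rows(
  plan=[0,0,0,0,0,0,1,0,0,0,0,0,0,1,0,0,0,0,0,0,1,0,0,0,0,0,0,1],
)

```text
clock: 4.2
eef_pos: [454.4, 307.1, 52.6]
orientation: [0.418, 3.114, 0.0]
force: [0.2, 1.4, 0.4]
width: 15.5
grip_force: 30.0
```

send_rows(
  plan=[0,0,-0.05,0,0,0,1,0,0,-0.07,0,0,0,1,0,0,-0.07,0,0,0,1],
)

```text
clock: 4.58
eef_pos: [453.8, 306.5, 167.2]
orientation: [-0.418, -3.112, 0.002]
force: [0.6, -0.1, -2.1]
width: 15.9
grip_force: 30.0
```

Run:
```python
from h import *
print(state()['grip_force'],state()['width'])
plan([425,-30,171],182,9)
```

```text
29.97479259967804 15.906864091714489
-0.011,-0.062,-0.001,-0.001,-0.001,-0.021
-0.009,-0.062,-0.001,0.0,0.0,-0.022
-0.007,-0.062,-0.001,0.0,0.0,-0.021
-0.005,-0.062,-0.001,0.0,0.0,-0.021
-0.003,-0.062,-0.0,0.0,0.0,-0.022
-0.001,-0.063,-0.001,0.0,0.0,-0.021
0.001,-0.063,-0.0,0.0,0.0,-0.021
0.003,-0.062,-0.001,0.0,0.0,-0.022
0.005,-0.062,-0.0,0.0,0.0,-0.021
[425.15604245 -29.82382552 170.79101171] dy 17.291129644325736
```

send_rows(
  plan=[-0.011,-0.062,0,0,0,-0.021,1,-0.009,-0.062,0,0,0,-0.022,1,-0.007,-0.062,0,0,0,-0.021,1,-0.005,-0.062,0,0,0,-0.021,1,-0.003,-0.062,0,0,0,-0.022,1],
)

```text
clock: 5.2
eef_pos: [437.3, 119.0, 166.4]
orientation: [-0.153, -3.137, 0.001]
force: [0.1, -0.7, -0.8]
width: 16.0
grip_force: 30.0
```

send_rows(
  plan=[-0.001,-0.063,0,0,0,-0.021,1,0.001,-0.063,0,0,0,-0.021,1,0.003,-0.062,0,0,0,-0.022,1,0.005,-0.062,0,0,0,-0.021,1,0,0,0,0,0,0,1],
)

```text
clock: 5.82
eef_pos: [425.1, -31.1, 166.4]
orientation: [0.05, -3.14, 0.0]
force: [0.2, -0.6, -2.3]
width: 16.0
grip_force: 30.0
```

Run:
```python
from h import *
f=lambda im,x,y,w,h,k:cv2.resize(im[y:y+h,x:x+w],None,fx=k,fy=k,interpolation=cv2.INTER_CUBIC)
t=capture("top")[:,:,::-1];s=capture("side")[:,:,::-1]
cv2.imwrite("pics/top1.png",t);cv2.imwrite("pics/side1.png",s)
cv2.imwrite("pics/e.png",np.hstack([f(t,250,150,80,100,5),f(s,240,180,80,100,5)]))
```

```text
(no output)
```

View pics/e.png

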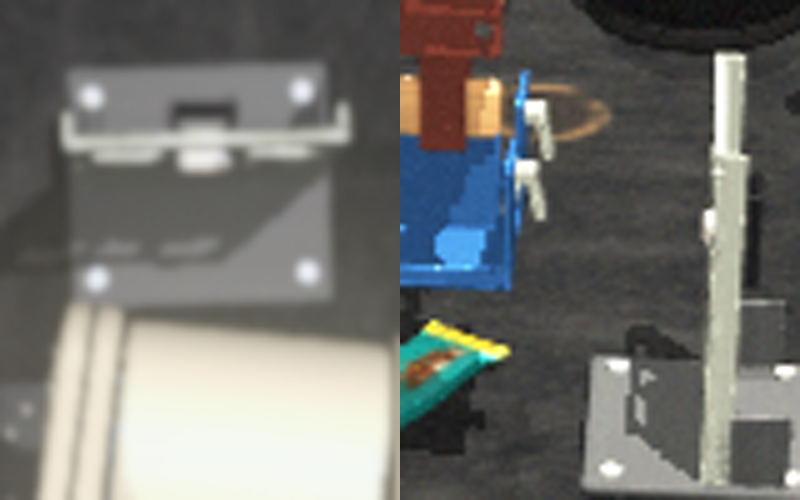

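The top view now shows only the arm's cover in front of the rack. The side view shows the shelf's near rear-bottom corner at (512,288) in the crop, the claws at (540,130) and (535,190), and the panel's near top corner at (714,158) and far top corner at (715,55).

Run:
```python
from h import *
S=lambda x,y,z:ray("side",240+(x-402)/5,180+(y-2)/5,z).round(1)
s=state();P=s['eef_pos'];print(P)
zb=P[2]-52.6
print("shelf near rear bottom",S(512,288,zb),"far top",S(527,70,zb+64))
print("near claw tip low end",S(545,220,zb+29),"far",S(549,158,zb+29))
print("panel bottom near",S(703,485,8),"top near",S(714,158,192),"top far",S(715,55,192), "flange back near top", S(746,158,192))
x=P+[10.5*0,0,0]
U=lambda x,y,z:ray("top",250+(x-2)/5,150+(y-2)/5,z).round(1)
print("slots",U(125,155,140),U(280,150,140),U(205,160,150),"top edge",U(62,128,192),U(352,128,192), U(62,150,192),U(350,143,192))
yaw=np.radians(1.8);c=np.cos(yaw);sn=np.sin(yaw)
G=P+[0,0,17.4];
print("pred corner if grip at TCP",(G+[40*c+60*sn,40*sn-60*c,-70]).round(1))
```

```text
[425.44527472 -29.42499796 166.44295982]
shelf near rear bottom [463.7 -84.3 113.8] far top [458.9  32.2 177.8]
near claw tip low end [477.8 -66.5 142.8] far [473.6   2.1 142.8]
panel bottom near [561.5 -85.7   8. ] top near [558.6 -88.  192. ] top far [555.3  31.9 192. ] flange back near top [573.6 -86.1 192. ]
slots [559.   10.8 140. ] [561.4 -58.1 140. ] [555.8 -24.6 150. ] top edge [564.9  36.9 192. ] [565.2 -86.1 192. ] [555.6  36.9 192. ] [558.8 -85.2 192. ]
pred corner if grip at TCP [467.3 -88.1 113.8]
```

send_rows(
  plan=[-0.04,0,-0.008,0,0,0,1,-0.05,0,0,0,0,0,1,-0.04,0,0,0,0,0,1,0,0,0,0,0,0,1],
)

```text
clock: 6.42
eef_pos: [505.0, -25.5, 171.2]
orientation: [-0.057, 3.141, 0.0]
force: [-0.4, 0.1, -1.1]
width: 16.1
grip_force: 30.0
```

Run:
```python
from h import *
f=lambda im,x,y,w,h,k:cv2.resize(im[y:y+h,x:x+w],None,fx=k,fy=k,interpolation=cv2.INTER_CUBIC)
t=capture("top")[:,:,::-1];s=capture("side")[:,:,::-1]
cv2.imwrite("pics/g.png",np.hstack([f(t,250,150,80,100,5),f(s,270,180,60,75,400/60)[:500]]))
print(state()['eef_pos'],state()['force'])
```

```text
[502.70990701 -25.74098476 170.887598  ] [ 0.17101281 -0.10281679 -0.63869792]
```

View pics/g.png

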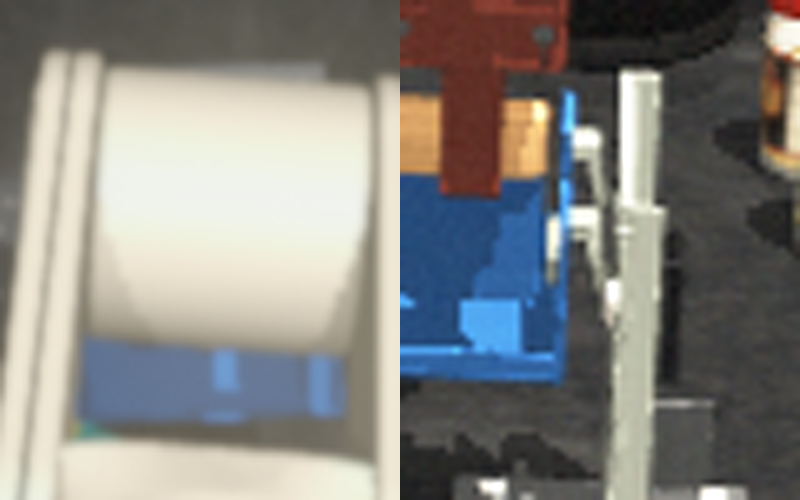

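The crop shows the claw tips at about (605,285), right at the panel face. The rear edge (563,380) to panel (611,380) gap is about 17-18 mm, and both are parallel. I advance gently.

send_rows(
  plan=[-0.006,0,0,0,0,0,1,-0.006,0,0,0,0,0,1,0,0,0,0,0,0,1],
)

```text
clock: 6.9
eef_pos: [511.1, -26.4, 171.5]
orientation: [-0.054, 3.141, -0.0]
force: [0.5, 0.3, -1.7]
width: 16.0
grip_force: 30.0
```

send_rows(
  plan=[-0.006,0,0,0,0,0,1,-0.006,0,0,0,0,0,1,0,0,0,0,0,0,1],
)

```text
clock: 7.28
eef_pos: [517.9, -26.2, 171.2]
orientation: [0.055, -3.14, 0.0]
force: [-1.5, -0.5, -2.3]
width: 15.8
grip_force: 30.0
```

send_rows(
  plan=[-0.002,0,0,0,0,0,1,0,0,0,0,0,0,1],
)

```text
clock: 7.52
eef_pos: [518.3, -26.1, 170.9]
orientation: [0.055, -3.139, -0.0]
force: [-4.6, -1.0, -3.5]
width: 15.9
grip_force: 30.0
```

send_rows(
  plan=[-0.002,0,0,0,0,0,1,0,0,0,0,0,0,1],
)

```text
clock: 7.78
eef_pos: [519.3, -26.1, 170.8]
orientation: [0.055, -3.138, 0.0]
force: [-4.7, -1.5, -3.2]
width: 15.4
grip_force: 30.0
```

Run:
```python
from h import *
f=lambda im,x,y,w,h,k:cv2.resize(im[y:y+h,x:x+w],None,fx=k,fy=k,interpolation=cv2.INTER_CUBIC)
s=capture("side")[:,:,::-1]
cv2.imwrite("pics/i.png",f(s,270,180,60,70,8))
print(state()['eef_pos'],state()['force'])
```

```text
[519.31397157 -26.08688259 170.83317575] [-5.13463668 -0.68220902 -2.70780422]
```

View pics/i.png

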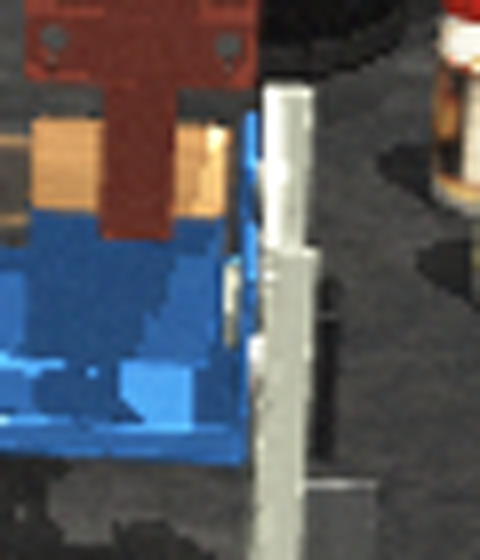

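The crop shows the shelf's near edge (243,460) about 3 mm from the panel (253,460), with the claws through the slots. I lower it.

send_rows(
  plan=[0,0,0.007,0,0,0,1,0,0,0.007,0,0,0,1,0,0,0,0,0,0,1],
)

```text
clock: 8.2
eef_pos: [521.2, -26.0, 162.9]
orientation: [-0.055, 3.14, 0.0]
force: [-0.4, 0.4, -2.6]
width: 16.1
grip_force: 30.0
```

send_rows(
  plan=[0,0,0.006,0,0,0,1,0,0,0.006,0,0,0,1,0,0,0,0,0,0,1],
)

```text
clock: 8.57
eef_pos: [519.7, -26.0, 155.3]
orientation: [0.055, -3.139, -0.0]
force: [-3.3, 0.3, -0.0]
width: 16.2
grip_force: 30.0
```

send_rows(
  plan=[0,0,0.004,0,0,0,1,0,0,0.003,0,0,0,1,0,0,0,0,0,0,1],
)

```text
clock: 8.95
eef_pos: [518.9, -26.0, 150.9]
orientation: [0.054, -3.138, -0.0]
force: [-5.9, 0.1, -2.3]
width: 15.7
grip_force: 30.0
```

send_rows(
  plan=[0,0,0.004,0,0,0,1,0,0,0.003,0,0,0,1,0,0,0,0,0,0,1],
)

```text
clock: 9.32
eef_pos: [519.7, -26.0, 146.8]
orientation: [0.054, -3.139, -0.0]
force: [-3.9, -0.0, -6.0]
width: 16.1
grip_force: 30.0
```

send_rows(
  plan=[0,0,0.004,0,0,0,1,0,0,0.003,0,0,0,1,0,0,0,0,0,0,1],
)

```text
clock: 9.7
eef_pos: [521.7, -26.1, 143.6]
orientation: [-0.055, 3.139, -0.0]
force: [-0.1, -0.1, -2.3]
width: 16.1
grip_force: 30.0
```

send_rows(
  plan=[0,0,0.004,0,0,0,1,0,0,0,0,0,0,1,0,0,0,0,0,0,1],
)

```text
clock: 10.07
eef_pos: [521.7, -26.1, 142.3]
orientation: [-0.054, 3.138, -0.0]
force: [-3.7, 0.5, 8.4]
width: 15.6
grip_force: 30.0
```

Run:
```python
from h import *
f=lambda im,x,y,w,h,k:cv2.resize(im[y:y+h,x:x+w],None,fx=k,fy=k,interpolation=cv2.INTER_CUBIC)
s=capture("side")[:,:,::-1]
cv2.imwrite("pics/j.png",f(s,270,180,60,70,8))
print(state()['eef_pos'],state()['force'])
p=lambda P:(proj("side",P)-[270,180])*8+3.5
print(p([[558.5+1.9,-85,90],[558.5+1.9,-85,102]]))
```

```text
[521.70696188 -26.10732773 142.25761695] [-4.11158099  0.90044927 10.05448689]
[[253.47883767 548.88503275]
 [255.25234001 514.71250945]]
```

View pics/j.png

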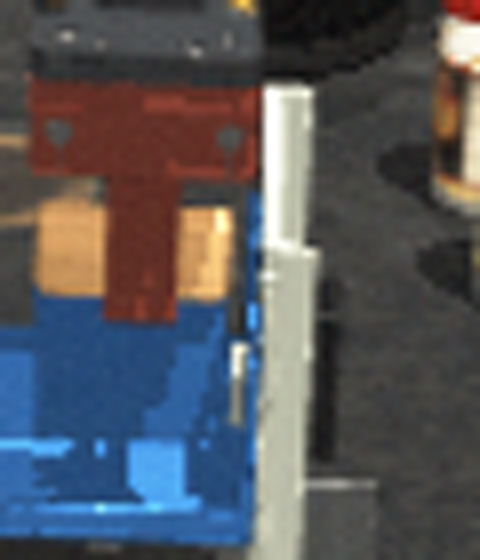

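The shelf's lower near corner at (250,545) matches the predicted home position (253,549). I press slightly more, then release.

send_rows(
  plan=[0,0,0.003,0,0,0,1,0,0,0,0,0,0,1,0,0,0,0,0,0,1],
)

```text
clock: 10.5
eef_pos: [521.8, -26.1, 142.0]
orientation: [-0.054, 3.138, -0.0]
force: [-9.2, 0.4, 24.2]
width: 15.8
grip_force: 30.0
```

send_rows(
  plan=[0,0,-0.004,0,0,0,1,0,0,0,0,0,0,0,0,0,0,0,0,0,0,0,0,0,0,0,0,0,0,0,0,0,0,0,0],
)

```text
clock: 11.12
eef_pos: [520.5, -26.0, 141.2]
orientation: [0.055, -3.141, -0.0]
force: [0.3, 0.2, 0.0]
width: 52.2
grip_force: 0.0
```

send_rows(
  plan=[0,0,0,0,0,0,0.1,0,0,0,0,0,0,0.1,0,0,0,0,0,0,0.1,0,0,0,0,0,0,0.1],
)

```text
clock: 11.62
eef_pos: [520.5, -26.0, 141.4]
orientation: [-0.054, 3.141, 0.0]
force: [-0.2, -0.2, -0.1]
width: 79.2
grip_force: 0.0
```

send_rows(
  plan=[0,0,-0.03,0,0,0,0.1,0,0,-0.05,0,0,0,0.1,0.05,0,-0.06,0,0,0,0.1,0.09,0,0,0,0,0,0.1,0,0,0,0,0,0,0.1],
)

```text
clock: 12.25
eef_pos: [433.1, -28.8, 225.3]
orientation: [0.054, -3.139, -0.0]
force: [0.8, 0.2, 0.1]
width: 79.1
grip_force: 0.0
```

Run:
```python
from h import *
f=lambda im,x,y,w,h,k:cv2.resize(im[y:y+h,x:x+w],None,fx=k,fy=k,interpolation=cv2.INTER_CUBIC)
t=capture("top")[:,:,::-1];s=capture("side")[:,:,::-1]
cv2.imwrite("pics/k.png",np.hstack([f(s,230,180,100,70,5),f(t,250,150,60,70,5)]))
print(state()['eef_pos'],state()['force'])
print((proj("side",[[560,-85,90],[558.5,-25,160]])-[230,180])*5+2)
```

```text
[436.96856664 -28.99443868 225.82882879] [-0.04099763  0.01372161  0.29062554]
[[357.41832025 342.81729223]
 [364.80349342 160.25852843]]
```

View pics/k.png

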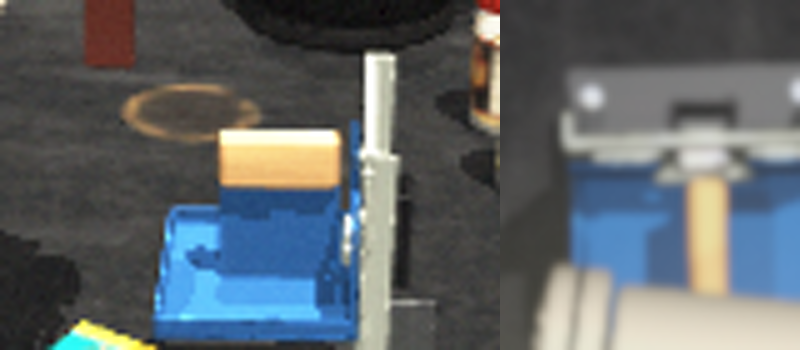

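The shelf hangs level and flush, with its corner at (355,340) against a predicted (357,343), and the gripper is clear. I hand in the job.

```bash
python3 -c "
from station import *
print(sign_off())"
```

```text
the job is handed in; nothing more can be done
None
```

The blue shelf is hooked in both slots, was pressed down with the gripper until it hit a hard stop at the home height, and was released. The final pictures show it level and against the panel. I kept the gripper away from the white shelf, though I did not re-measure its position, and handed the job in at about 12.4 s.

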